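# Scrap the brass jig block

### The arm

A 6-joint arm with a two-finger parallel gripper is mounted at the origin on the work surface. World frame = base frame: x ahead of the robot, y to its left, z up, the work surface at z = 0. Lengths are in mm, angles in rad, forces in N, time in s.
With the tool pointing down it reaches from about 275 to 750 mm from the base axis. Payload 10.2 kg.
Tool frame: the origin (TCP) lies at the very end of the fingers, on their centre line; the grasp point (between the pads) lies 19 mm behind it (ctrl.pinch_z is the distance from the TCP to the grasp point, in mm); y points along the fingers, z is the direction in which the jaws open and shut, and the axes are right-handed (so a half turn about y gives the same grasp; the last joint's range is limited). The gripper opens to 85 mm and grips with 20 to 120 N. Pads are 22 mm wide; open, the fingers measure 114 mm over their backs; the gripper's body (76 mm by 85 mm) begins 54 mm behind the grasp point. The pads swing forward as they close: fully open they stand 13 mm farther back than shut.
Start: joints at [-1.386, 0.313, 1.498, -0, 1.331, -0.223], TCP at [208.198, -481.959, 203.594] pointing down, gripper open.
Joint ranges: [-2.94, 2.94], [-0.97, 2.17], [0.19, 2.56], [-1.23, 4.37], [0.02, 3.11], [-2.88, 2.88]. Speed limits (rad/s): [2.39, 2.39, 3.01, 3.14, 3.14, 3.14].

### API

Orientations are given as a unit quaternion [w, x, y, z].
In Python, from rig import sense, eyes, ctrl gives the robot as it stands. The module is installed in compiled form; this text tells all that it offers.
- The arm moves only by the shell command python3 -m handwheel 'ROWS' [FORCE]. ROWS is JSON, a list of rows, each an object of numbers: "grip": the finger opening in mm, from 0 to 85.4; "tx", "ty", "tz": the shift along the tool's x, y, z in mm; "wx", "wy", "wz": the turn, a rotation vector about the tool's x, y, z in rad. In form: [{"grip": .., "tx": .., "ty": .., "tz": .., "wx": .., "wy": .., "wz": ..}, ...]. A call has 1 to 10 rows; each row shifts and turns the commanded pose from where the row before left it, along the tool's axes as they then stand; what a row does not reach is not made up. A row lasts 1/12 s, in which the tool goes at most 41.7 mm and 7.16 degrees, less where a joint would pass 70% of its speed; a pose out of reach is approached as far as the arm can. A call is refused whole if a number of a shift passes 41.7 or a number of a turn 0.125, either way. A call with a gripper value outside its range is refused whole. The fingers move at their own pace and stop on an object; FORCE is the grip in N (left out, the last holds). Time passes only in rows, so rows that do not move let the fingers close. It gives the time, the measured TCP pose, the force and the opening at its end, in the units of the state.
- sense(): the state, without advancing time (a new reading comes with each control period).
- eyes.capture(name): name is "scene" or "side" or "wrist"; returns a dict with "pixels" (480x640x3 uint8, red, green, blue), "mtx" (3x3 intrinsics, pixels), "dist" ([k1, k2, p1, p2, k3] as OpenCV has them; the pictures are not rectified), "R" (3x3) and "t" (3): a world point X has camera coordinates R X + t. Camera axes: x right, y down, z forward; pixel columns grow to the right and rows downward; lengths in mm; the calibration is good to about 2 mm. A picture is of the moment at which its call begins. There is no depth.
- ctrl.finish_job(): hands the job in, once; it reports no verdict.
The state is a dict: "time_s": time; "joints": joint angles; "dq": joint speeds; "tau": joint torques, N m; "eef_pos": TCP position; "ee_rot": TCP orientation; "force": force on the tool from outside, world axes, zero at the start; "wrist_torque": the same for the moment, N m; "grip_width": opening from 0.0 (shut) to 1.0 (fully open).
Only numpy, scipy, OpenCV 4.12 (cv2) and the standard library are available. Lean on these libraries where they do the work, as an engineer would, in place of code of your own. Each camera call takes 0.05 s, during which the arm holds its last target.

### The job

The brass jig block on the engraving bed is scrap: it is too heavy to lift, so slide it along the bed plate and tip it over the end into the blue scrap bin. Leave the dark steel block beside it where it is.

Things in the scene. Friction and masses are not known exactly. Their poses are not given: they have to be found in the camera images.
- brass_block: the scrap: solid yellow brass slab, 95 (its x) by 85 (its y) by 25 mm high, dark grooves and screws drawn on its flat top; 1 to 1.7 kg, loose on the bed plate, up to about 10 degrees askew to the bed, in one of two lanes along the bed's y, 71 to 85 mm either side of its middle line. Origin at the centre of its underside, z up.
- steel_block: the bystander, to be left alone: a dark grey steel block of the same size, form and weight (its grooves and screws light), in the other lane of the bed, at least 35 mm clear of the brass block sideways. Origin at the centre of its underside, z up.
- bed: fixed engraving bed: flat metal plate 340 (its x) by 320 mm (its y), top 110 mm above the bench. Origin on the bench under the plate's centre. Its ends at y = +160 and -160 mm are open, a blue bin at one, a like green bin at the other; along its edge at x = +157 to +169 mm a fence 10 mm high, with two black knobs 22 mm high. Yaw within 10 degrees.
- blue_bin: the right bin: fixed blue open box 300 (its x) by 170 (its y) by 100 mm high, walls 4 mm, on the bench at one end of the bed, 4 mm off the plate, its centre 249 mm from the bed's centre along the bed's +y or -y; rim 10 mm lower than the plate. Brass chips on its floor. Origin at the centre of its underside, axes parallel to the bed's.
Mind the look-alikes: they are no part of the job. There is more than one size of the brass_block; the job needs the largest.

How it is judged (in metres and radians):
At the end, for the whole second after the job is handed in: The brass block lies or leans at rest down inside the blue bin (the centre of its underside between the bin's walls and less than 75 mm above the bin's underside), and the steel block is within 20 mm of where it was (x of brass_block in the frame of blue_bin between -0.146 and 0.146 m and y of brass_block in the frame of blue_bin between -0.081 and 0.081 m and z of brass_block in the frame of blue_bin below 0.075 m and linear speed of brass_block below 0.02 m/s and distance of steel_block from where it was at the start of the episode below 0.02 m); the robot touches nothing.
It fails at once if the brass block is lifted: the centre of its underside rises more than 25 mm above the bed plate (height (world z) of brass_block above 0.135 m).
It fails at once if the steel block is shifted by more than 20 mm (distance of steel_block from where it was at the start of the episode above 0.02 m).
It also fails if it takes over 35 s, if anything falls off the work surface, if the arm or the gripper's body presses on something with over 40 N, if the wrist force passes 120 N, or if a joint passes its speed limit or range.

## Working session

There is one attempt and no reset: what is moved stays moved. The work goes in short steps, Python scripts to look and compute and a shell command to move; the robot and the scene stay as the last step left them, time stands still between calls to the robot, and variables do not carry over. Pictures are saved under pics/ and viewed, and the job is handed in when it is done.

```bash
mkdir -p pics; python3 - <<'E'
from rig import sense, eyes, ctrl
import cv2, pickle
s=sense(); print({k:s[k] for k in("time_s","eef_pos","ee_rot","force","grip_width")}, ctrl.pinch_z)
d={}
for n in("scene","side","wrist"):
    c=eyes.capture(n); d[n]=c
    cv2.imwrite(f"pics/{n}0.png",c["pixels"][:,:,::-1])
pickle.dump(d,open("c0.pkl","wb"))
E
```

```text
{'time_s': 0.0, 'eef_pos': array([ 208.12969818, -481.67713293,  203.03401933]), 'ee_rot': array([ 0.14318331, -0.1431709 ,  0.69290718, -0.69201175]), 'force': array([-0.44137023,  0.21714629, -0.11894146]), 'grip_width': 1.0004357567317133} 18.700000000000003
```

View pics/scene0.png

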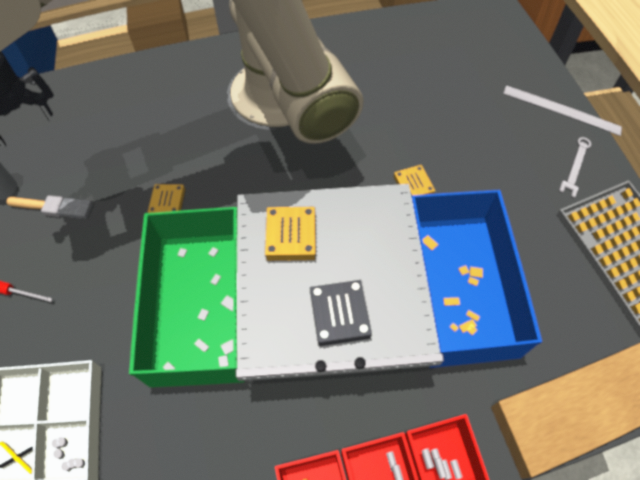

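View pics/side0.png

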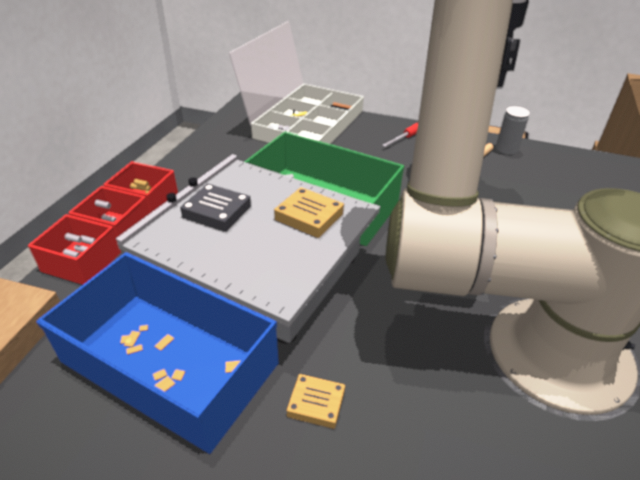

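View pics/wrist0.png

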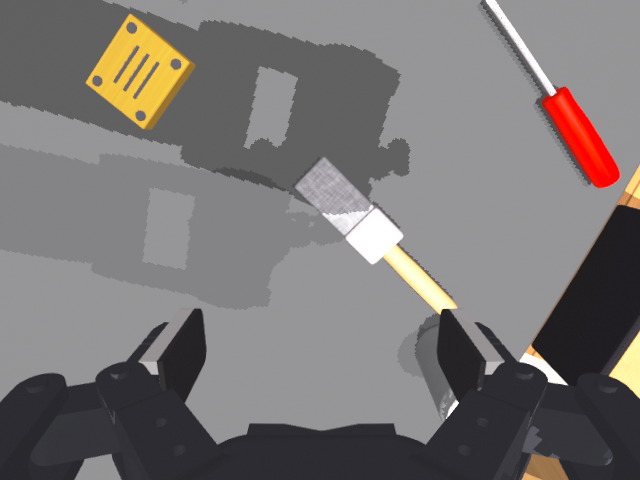

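The scene view shows the brass block on the bed at about (290,232) and the steel block at about (341,311). The blue bin is on the right (about 475,275, world +y) and the green bin on the left. Two smaller brass look-alikes lie on the bench at (166,198) and (414,180). Next I'll measure poses.

```bash
cat > h.py <<'E'
import numpy as np, cv2
def ray(c,uv,z):
    p=cv2.undistortPoints(np.array(uv,float).reshape(-1,1,2),c["mtx"],np.array(c["dist"],float)).reshape(-1,2)
    d=np.c_[p,np.ones(len(p))]@c["R"]; o=-c["R"].T@c["t"]
    return o+d*((z-o[2])/d[:,2])[:,None]
def masks(img):
    hsv=cv2.cvtColor(img,cv2.COLOR_RGB2HSV)
    return {"brass":cv2.inRange(hsv,(15,120,100),(32,255,255)),"blue":cv2.inRange(hsv,(100,130,40),(125,255,255)),
     "steel":cv2.inRange(hsv,(0,0,0),(180,90,75)),"plate":cv2.inRange(hsv,(0,0,120),(180,40,200))}
def big(m,roi=None):
    if roi:
        k=np.zeros_like(m);x0,y0,x1,y1=roi;k[y0:y1,x0:x1]=255;m=m&k
    cs,_=cv2.findContours(cv2.morphologyEx(m,cv2.MORPH_CLOSE,np.ones((5,5))),cv2.RETR_EXTERNAL,cv2.CHAIN_APPROX_NONE)
    return max(cs,key=cv2.contourArea)
E
python3 - <<'E'
import pickle,numpy as np,cv2
from h import *
d=pickle.load(open("c0.pkl","rb"))
print(np.round(-d["scene"]["R"].T@d["scene"]["t"]),np.round(-d["side"]["R"].T@d["side"]["t"]))
for n,rois in(("scene",{"brass":(245,195,340,275),"steel":(300,270,380,350),"plate":(232,180,440,380),"blue":(400,185,550,370)}),("side",{"brass":(265,180,350,240),"steel":(175,180,255,230)})):
    c=d[n];m=masks(c["pixels"])
    for k,r in rois.items():
        ct=big(m[k],r); z={"brass":135,"steel":135,"plate":110,"blue":100}[k]
        P=ray(c,ct.reshape(-1,2),z)[:,:2].astype(np.float32)
        rc=cv2.minAreaRect(P)
        print(n,k,cv2.contourArea(ct),"rect",np.round(rc[0],1),np.round(rc[1],1),round(rc[2],1))
        q=cv2.approxPolyDP(ct,0.03*cv2.arcLength(ct,True),True).reshape(-1,2)
        print(q.tolist(),np.round(ray(c,q,z)[:,:2]).tolist())
E
```

```text
[ 896. -110.  900.] [222. 592. 641.]
scene brass 2460.5 rect [466.7 -61.9] [ 82.6 102.6] 76.3
[[268, 207], [267, 258], [312, 259], [313, 207]] [[407.0, -88.0], [505.0, -109.0], [526.0, -37.0], [427.0, -11.0]]
scene steel 120.5 rect [672.8 -21.9] [78.4  5.5] 84.3
[[369, 335], [319, 344]] [[675.0, 17.0], [669.0, -61.0]]
scene plate 3437.5 rect [619.4 -13.3] [ 91.1 110.6] 84.5
[[361, 279], [309, 287], [320, 348], [371, 340]] [[570.0, 36.0], [563.0, -52.0], [669.0, -59.0], [676.0, 22.0]]
scene blue 16067.5 rect [597.1 225.8] [192.5 324.8] 80.1
[[499, 190], [412, 197], [431, 367], [541, 342]] [[455.0, 346.0], [430.0, 177.0], [740.0, 103.0], [751.0, 294.0]]
side brass 1879.5 rect [457.2 -46.8] [101.2 102.4] 76.9
[[275, 209], [276, 219], [318, 236], [342, 204], [297, 191]] [[513.0, -31.0], [501.0, -5.0], [418.0, 12.0], [408.0, -86.0], [498.0, -96.0]]
side steel 535.0 rect [595.7  22.6] [118.1  75.9] 35.5
[[249, 200], [226, 221], [182, 213], [227, 229]] [[568.0, -40.0], [577.0, 29.0], [659.0, 36.0], [566.0, 48.0]]
```

```bash
python3 - <<'E'
import pickle,cv2,numpy as np
d=pickle.load(open("c0.pkl","rb"))
a=d["scene"]["pixels"][170:390,225:445,::-1]; b=d["side"]["pixels"][140:340,110:390,::-1]
cv2.imwrite("pics/za.png",cv2.resize(a,None,fx=2.7,fy=2.7,interpolation=cv2.INTER_CUBIC))
cv2.imwrite("pics/zb.png",cv2.resize(b,None,fx=2.8,fy=2.8,interpolation=cv2.INTER_CUBIC))
E
```

```text
(no output)
```

View pics/za.png

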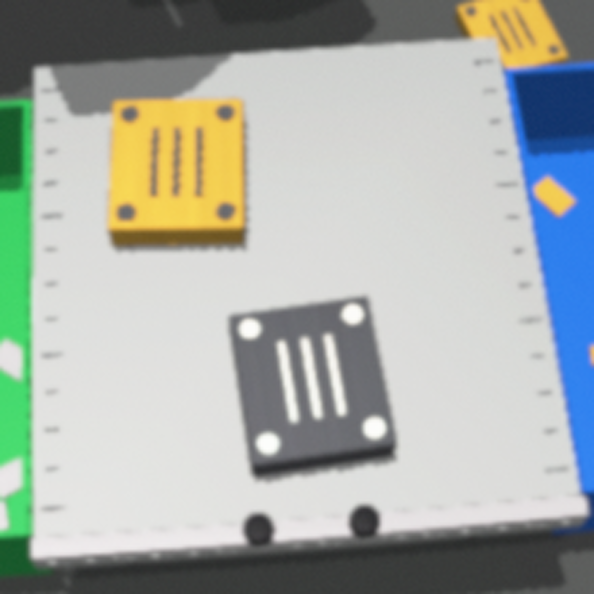

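View pics/zb.png

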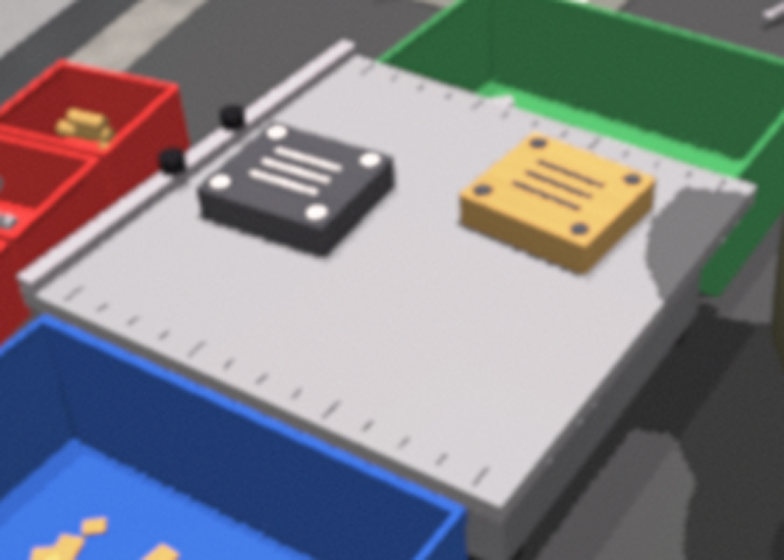

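```bash
python3 - <<'E'
import pickle,cv2,numpy as np
from h import *
d=pickle.load(open("c0.pkl","rb"))
def go(n,pts,s,o,z,l):
    c=d[n];P=ray(c,np.array(pts)/s+np.array(o),z)[:,:2]
    r=cv2.minAreaRect(P.astype(np.float32)) if len(P)>2 else None
    print(n,l,np.round(P).tolist(),np.round(P.mean(0),1),r and np.round(r[1],1))
    for i in range(len(P)-1): e=P[i+1]-P[i]; print("   edge",round(np.hypot(*e),1),round(np.degrees(np.arctan2(e[1],e[0])),1))
A=(2.7,(225,170));B=(2.8,(110,140))
go("scene",[(113,100),(244,99),(245,230),(108,232)],*A,135,"brass")
go("side",[(540,135),(656,182),(585,247),(461,200)],*B,135,"brass")
go("scene",[(230,316),(367,297),(394,446),(253,464)],*A,135,"steel")
go("side",[(278,125),(394,160),(322,226),(200,190)],*B,135,"steel")
go("scene",[(34,67),(500,39)],*A,110,"plate near edge -y,+y")
go("side",[(355,57),(755,187),(502,509),(22,283)],*B,110,"plate")
go("scene",[(415,197),(499,191),(538,342),(440,362)],1,(0,0),100,"bin")
go("side",[(275,327),(206,407),(44,322),(126,258)],1,(0,0),100,"bin")
E
```

```text
scene brass [[407.0, -90.0], [427.0, -7.0], [520.0, -29.0], [501.0, -112.0]] [463.9 -59.7] [85.4 96.1]
   edge 85.4 76.1
   edge 95.3 -13.4
   edge 84.7 -103.3
side brass [[491.0, -109.0], [403.0, -85.0], [424.0, -7.0], [511.0, -24.0]] [457.3 -56.3] [86.6 90.5]
   edge 90.5 164.9
   edge 80.3 75.4
   edge 89.1 -11.1
scene steel [[574.0, -52.0], [582.0, 31.0], [676.0, 20.0], [666.0, -61.0]] [624.4 -15.3] [83.2 94.1]
   edge 83.2 84.3
   edge 94.1 -6.6
   edge 81.3 -96.9
side steel [[658.0, -58.0], [569.0, -49.0], [579.0, 29.0], [668.0, 23.0]] [618.5 -13.8] [82.  91.1]
   edge 90.1 173.9
   edge 78.7 82.1
   edge 88.6 -4.0
scene plate near edge -y,+y [[351.0, -137.0], [408.0, 179.0]] [379.7  21.2] None
   edge 321.6 79.8
side plate [[671.0, -192.0], [349.0, -136.0], [403.0, 178.0], [740.0, 114.0]] [540.8  -8.9] [318.4 343.2]
   edge 326.2 170.2
   edge 318.5 80.3
   edge 343.2 -10.7
scene bin [[431.0, 183.0], [457.0, 345.0], [749.0, 289.0], [736.0, 120.0]] [593.5 234.1] [169.1 316.1]
   edge 164.2 80.8
   edge 297.3 -10.7
   edge 170.1 -94.4
side bin [[422.0, 186.0], [451.0, 332.0], [737.0, 293.0], [710.0, 137.0]] [580.1 236.9] [158.8 292.9]
   edge 148.8 78.5
   edge 288.4 -7.7
   edge 158.8 -99.8
```

Both views agree. The bed centre is about (547,-8) with yaw -10°. The brass block is at about (462,-58) with yaw -13.5°, in the lane at x_bed ≈ -75. The steel block is at x_bed ≈ +75. The blue bin is at the bed's +y end. I'll push from the -y side along bed +y with the fingers part open, which gives two contacts.

```bash
cat > k.py <<'E'
import numpy as np
from scipy.spatial.transform import Rotation as Ro
from rig import sense
a=np.radians(-10);v=np.array([np.cos(a),np.sin(a),0]);u=np.array([-np.sin(a),np.cos(a),0]);C=np.array([547,-8.4,0])
def bed(x,y,z):return C+x*v+y*u+np.array([0,0,z])
def st(tgt=None):
    s=sense();q=s["ee_rot"];R=Ro.from_quat([q[1],q[2],q[3],q[0]])
    p=np.array(s["eef_pos"]);r=p-C
    print("t",round(s["time_s"],2),"pos",np.round(p,1),"bed",round(r@v,1),round(r@u,1),"F",np.round(s["force"],1),"grip",round(s["grip_width"],2))
    M=R.as_matrix();print("tool x,y,z cols\n",np.round(M,3))
    for sg in(1,-1):
        z=sg*v;y=np.array([0,0,-1.]);G=np.c_[np.cross(y,z),y,z]
        print("turn to goal (tool)",sg,np.round((R.inv()*Ro.from_matrix(G)).as_rotvec(),3))
    if tgt is not None: print("shift now axes",np.round(M.T@(tgt-p),1)," in goal axes(x=push?)",np.round((tgt-p)@np.c_[u,v],1),"dz",round(tgt[2]-p[2],1))
E
python3 -c "
from k import *
print(bed(-75,-145,200)); st(bed(-75,-145,200)); print(np.round(sense()['joints'],2))"
```

```text
[ 447.96043276 -138.17351086  200.        ]
t 0.15 pos [ 208.2 -481.7  203.2] bed -251.5 -525.0 F [0.1 0.4 0.9] grip 1.0
tool x,y,z cols
 [[-0.918 -0.     0.397]
 [-0.397  0.001 -0.918]
 [-0.    -1.    -0.001]]
turn to goal (tool) 1 [ 0.001 -0.989 -0.001]
turn to goal (tool) -1 [1.000e-03 2.153e+00 1.000e-03]
shift now axes [-356.4    3.5 -220.3]  in goal axes(x=push?) [380.  176.5] dz -3.2
[-1.39  0.31  1.5   0.    1.33 -0.22]
```

```bash
python3 -m handwheel '[{"grip":50,"tx":-30,"tz":-18},{"tx":-30,"tz":-18},{"tx":-30,"tz":-18},{"tx":-30,"tz":-18},{"tx":-30,"tz":-18},{"tx":-30,"tz":-18},{"tx":-30,"tz":-18},{"tx":-30,"tz":-18},{"tx":-30,"tz":-18},{"tx":-30,"tz":-18}]' 40
python3 -m handwheel '[{"wy":-0.12},{"wy":-0.12},{"wy":-0.12},{"wy":-0.12},{"wy":-0.12},{"wy":-0.12},{"wy":-0.12},{"wy":-0.12},{"wy":-0.03},{"wy":0}]'
python3 -c "
from k import *
st(bed(-75,-145,200))"
```

```text
t 0.15 pos [ 208.2 -481.7  203.2] bed -251.5 -525.0 F [0.1 0.4 0.9] grip 1.0
tool x,y,z cols
 [[-0.918 -0.     0.397]
 [-0.397  0.001 -0.918]
 [-0.    -1.    -0.001]]
turn to goal (tool) 1 [ 0.001 -0.989 -0.001]
turn to goal (tool) -1 [1.000e-03 2.153e+00 1.000e-03]
shift now axes [-356.4    3.5 -220.3]  in goal axes(x=push?) [380.  176.5] dz -3.2invalid input
invalid input
```

Both calls were refused as invalid, so every row probably needs every key.

```bash
python3 -m handwheel '[{"grip":50,"tx":-30,"ty":0,"tz":-18,"wx":0,"wy":0,"wz":0},{"grip":50,"tx":-30,"ty":0,"tz":-18,"wx":0,"wy":0,"wz":0},{"grip":50,"tx":-30,"ty":0,"tz":-18,"wx":0,"wy":0,"wz":0},{"grip":50,"tx":-30,"ty":0,"tz":-18,"wx":0,"wy":0,"wz":0},{"grip":50,"tx":-30,"ty":0,"tz":-18,"wx":0,"wy":0,"wz":0},{"grip":50,"tx":-30,"ty":0,"tz":-18,"wx":0,"wy":0,"wz":0},{"grip":50,"tx":-30,"ty":0,"tz":-18,"wx":0,"wy":0,"wz":0},{"grip":50,"tx":-30,"ty":0,"tz":-18,"wx":0,"wy":0,"wz":0},{"grip":50,"tx":-30,"ty":0,"tz":-18,"wx":0,"wy":0,"wz":0},{"grip":50,"tx":-30,"ty":0,"tz":-18,"wx":0,"wy":0,"wz":0}]' 40
python3 -c "
from k import *
st(bed(-75,-145,200))"
```

```text
time_s: 0.98
eef_pos: [412.8, -196.1, 203.6]
ee_rot: [0.143, -0.143, 0.692, -0.692]
force: [-0.4, -1.4, 0.3]
grip_width: 0.583
t 0.98 pos [ 412.8 -196.1  203.6] bed -99.5 -208.2 F [-0.4 -1.4  0.3] grip 0.58
tool x,y,z cols
 [[-0.918 -0.     0.396]
 [-0.396  0.    -0.918]
 [ 0.    -1.    -0.   ]]
turn to goal (tool) 1 [ 0.    -0.989 -0.   ]
turn to goal (tool) -1 [0.    2.153 0.   ]
shift now axes [-55.2   3.6 -39.3]  in goal axes(x=push?) [63.2 24.5] dz -3.6
```

Now the turn. I'll make the shift during the first two rows and turn through the rest.

```bash
python3 -m handwheel '[{"grip":50,"tx":-28,"ty":0,"tz":-20,"wx":0,"wy":0,"wz":0},{"grip":50,"tx":-27,"ty":0,"tz":-19,"wx":0,"wy":-0.12,"wz":0},{"grip":50,"tx":0,"ty":0,"tz":0,"wx":0,"wy":-0.12,"wz":0},{"grip":50,"tx":0,"ty":0,"tz":0,"wx":0,"wy":-0.12,"wz":0},{"grip":50,"tx":0,"ty":0,"tz":0,"wx":0,"wy":-0.12,"wz":0},{"grip":50,"tx":0,"ty":0,"tz":0,"wx":0,"wy":-0.12,"wz":0},{"grip":50,"tx":0,"ty":0,"tz":0,"wx":0,"wy":-0.12,"wz":0},{"grip":50,"tx":0,"ty":0,"tz":0,"wx":0,"wy":-0.12,"wz":0},{"grip":50,"tx":0,"ty":0,"tz":0,"wx":0,"wy":-0.12,"wz":0},{"grip":50,"tx":0,"ty":0,"tz":0,"wx":0,"wy":-0.03,"wz":0}]'
python3 -c "
from k import *
st(bed(-75,-145,114))
from rig import eyes; import cv2
cv2.imwrite('pics/w1.png',eyes.capture('wrist')['pixels'][:,:,::-1])"
```

```text
time_s: 1.82
eef_pos: [447.1, -140.0, 203.4]
ee_rot: [0.457, -0.457, 0.54, -0.54]
force: [-0.3, -0.0, -0.8]
grip_width: 0.585
t 1.82 pos [ 447.1 -140.   203.4] bed -75.5 -147.0 F [-0.3 -0.  -0.8] grip 0.58
tool x,y,z cols
 [[-0.166 -0.     0.986]
 [-0.986  0.    -0.166]
 [-0.    -1.    -0.   ]]
turn to goal (tool) 1 [ 0.     0.008 -0.   ]
turn to goal (tool) -1 [-0.000e+00 -3.134e+00 -1.000e-03]
shift now axes [-2.  89.4  0.6]  in goal axes(x=push?) [2.  0.5] dz -89.4
```

View pics/w1.png

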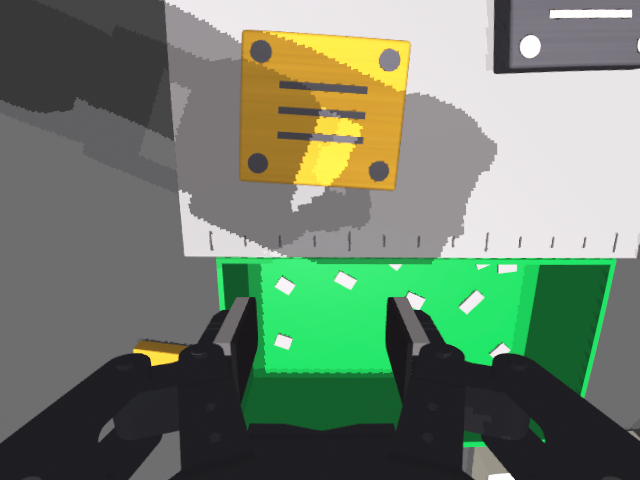

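The wrist view shows the brass block centred ahead of the fingers, with its back face at about row 185 and columns 240-400. The gripper's mid-column is about 320. The lane is clear, so I'll descend.

```bash
python3 -m handwheel '[{"grip":50,"tx":0,"ty":25,"tz":0,"wx":0,"wy":0,"wz":0},{"grip":50,"tx":0,"ty":25,"tz":0,"wx":0,"wy":0,"wz":0},{"grip":50,"tx":0,"ty":20,"tz":0,"wx":0,"wy":0,"wz":0},{"grip":50,"tx":0,"ty":10,"tz":0,"wx":0,"wy":0,"wz":0},{"grip":50,"tx":0,"ty":8,"tz":0,"wx":0,"wy":0,"wz":0},{"grip":50,"tx":0,"ty":0,"tz":0,"wx":0,"wy":0,"wz":0}]'
python3 -c "
from k import *
st(bed(-75,-145,114))
from rig import eyes; import cv2
cv2.imwrite('pics/s2.png',eyes.capture('scene')['pixels'][:,:,::-1])
cv2.imwrite('pics/d2.png',eyes.capture('side')['pixels'][:,:,::-1])"
```

```text
time_s: 2.37
eef_pos: [446.6, -139.8, 114.3]
ee_rot: [0.454, -0.455, 0.542, -0.541]
force: [-1.3, 0.2, 0.3]
grip_width: 0.587
t 2.37 pos [ 446.6 -139.8  114.3] bed -76.0 -146.8 F [-1.3  0.2  0.3] grip 0.59
tool x,y,z cols
 [[-0.173 -0.002  0.985]
 [-0.985  0.001 -0.173]
 [-0.001 -1.    -0.002]]
turn to goal (tool) 1 [ 0.002  0.001 -0.001]
turn to goal (tool) -1 [-1.000e-03 -3.141e+00 -4.000e-03]
shift now axes [-1.8  0.3  1. ]  in goal axes(x=push?) [1.8 1. ] dz -0.3
```

View pics/s2.png

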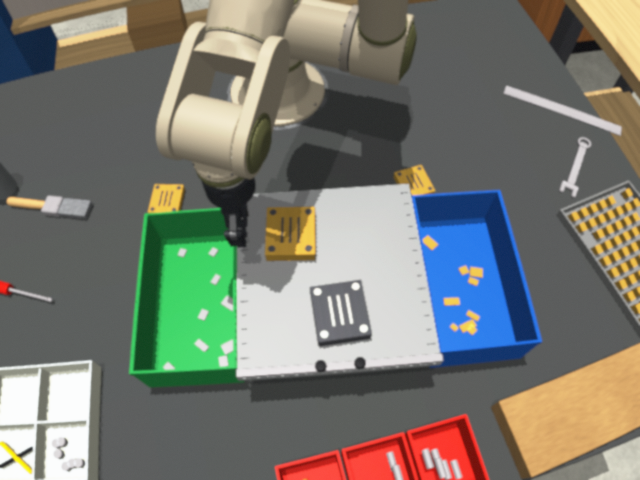

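View pics/d2.png

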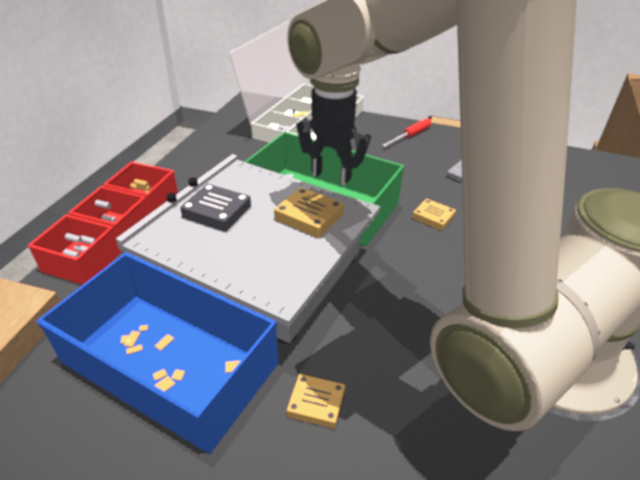

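The fingers stand on the plate just behind the brass block: scene (237,240) against the block's face at column 266, and the lane is clear to the bin. Pushing along tool -x.

```bash
python3 -m handwheel '[{"grip":50,"tx":-8,"ty":0,"tz":0,"wx":0,"wy":0,"wz":0},{"grip":50,"tx":-8,"ty":0,"tz":0,"wx":0,"wy":0,"wz":0},{"grip":50,"tx":-6,"ty":0,"tz":0,"wx":0,"wy":0,"wz":0},{"grip":50,"tx":-4,"ty":0,"tz":0,"wx":0,"wy":0,"wz":0},{"grip":50,"tx":-4,"ty":0,"tz":0,"wx":0,"wy":0,"wz":0},{"grip":50,"tx":-6,"ty":0,"tz":0,"wx":0,"wy":0,"wz":0},{"grip":50,"tx":-8,"ty":0,"tz":0,"wx":0,"wy":0,"wz":0},{"grip":50,"tx":-8,"ty":0,"tz":0,"wx":0,"wy":0,"wz":0},{"grip":50,"tx":-8,"ty":0,"tz":0,"wx":0,"wy":0,"wz":0},{"grip":50,"tx":-8,"ty":0,"tz":0,"wx":0,"wy":0,"wz":0}]'
python3 -c "
from k import *
st()
from rig import eyes; import cv2
cv2.imwrite('pics/s3.png',eyes.capture('scene')['pixels'][:,:,::-1])
cv2.imwrite('pics/w3.png',eyes.capture('wrist')['pixels'][:,:,::-1])"
```

```text
time_s: 3.3
eef_pos: [459.1, -72.2, 115.6]
ee_rot: [0.455, -0.455, 0.541, -0.541]
force: [-0.0, -0.0, -0.9]
grip_width: 0.589
t 3.3 pos [459.1 -72.2 115.6] bed -75.5 -78.1 F [-0.  -0.  -0.9] grip 0.59
tool x,y,z cols
 [[-0.172 -0.     0.985]
 [-0.985  0.    -0.172]
 [-0.    -1.    -0.   ]]
turn to goal (tool) 1 [ 0.     0.002 -0.   ]
turn to goal (tool) -1 [-0.   -3.14 -0.  ]
```

View pics/s3.png

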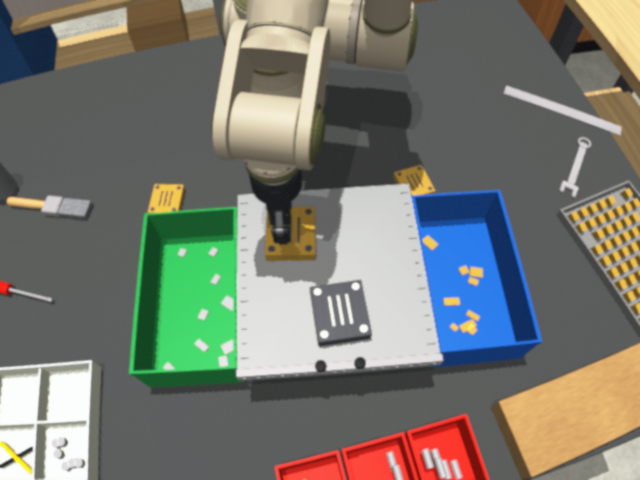

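View pics/w3.png

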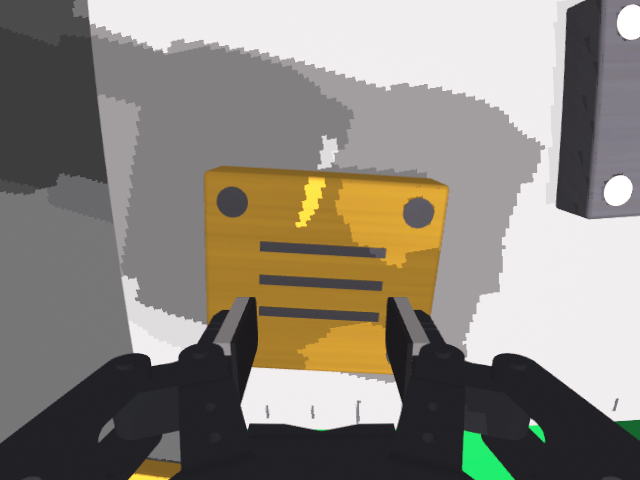

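The brass block hasn't moved: it's still at about (290,232) in the scene view, with the fingers appearing over it and zero force. I'll look closely before going on.

```bash
python3 - <<'E'
from rig import eyes; import cv2,numpy as np
from h import *
from k import *
for n,(x,y,w,h) in {"scene":(225,130,160,150),"side":(230,60,170,200)}.items():
    c=eyes.capture(n)
    cv2.imwrite(f'pics/z4{n}.png',cv2.resize(c['pixels'][y:y+h,x:x+w,::-1],None,fx=3,fy=3,interpolation=cv2.INTER_CUBIC))
    for zz in (115.6,):
        X=np.array([bed(-75.5+o,-78,z) for o in(-30,0,30) for z in (115.6,135)])
        p,_=cv2.projectPoints(X,cv2.Rodrigues(c["R"])[0],c["t"],c["mtx"],np.array(c["dist"]))
        print(n,"tcp +-30 at z115,135 (crop px)",np.round((p.reshape(-1,2)-[x,y])*3).tolist())
print(np.round(sense()["tau"],1))
E
```

```text
scene tcp +-30 at z115,135 (crop px) [[175.0, 271.0], [172.0, 254.0], [176.0, 316.0], [174.0, 299.0], [178.0, 361.0], [176.0, 346.0]]
side tcp +-30 at z115,135 (crop px) [[290.0, 469.0], [291.0, 443.0], [247.0, 454.0], [247.0, 428.0], [204.0, 439.0], [203.0, 413.0]]
[  0.6 -36.4 -22.7   0.    0.    0. ]
```

View pics/z4scene.png

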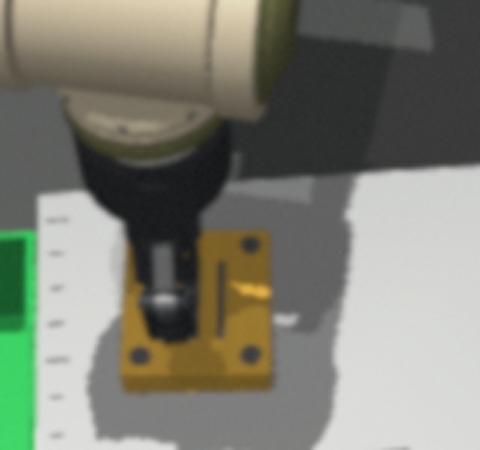

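View pics/z4side.png

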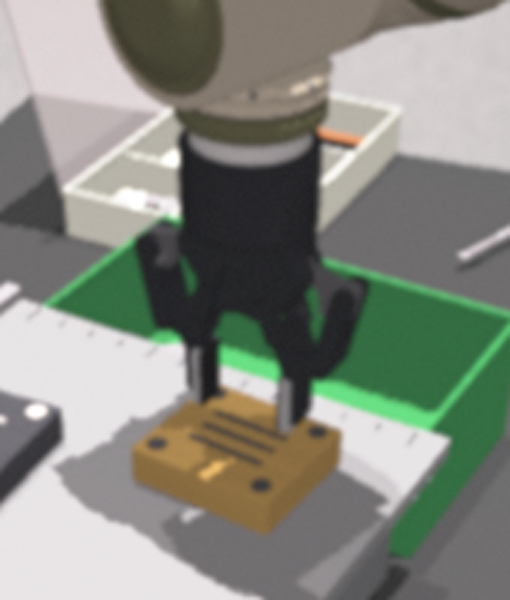

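```bash
python3 - <<'E'
from rig import eyes; import cv2,numpy as np
from h import *
from k import *
cs={n:eyes.capture(n) for n in("scene","side")}
def P(c): return np.c_[c["R"],c["t"]]
def un(c,uv): return cv2.undistortPoints(np.array([[uv]],float),c["mtx"],np.array(c["dist"])).reshape(2,1)
for a,b in(((172,338),(203,400)),((172,338),(200,397)),((165,338),(206,403))):
    A=np.array(a)/3+[225,130];B=np.array(b)/3+[230,60]
    X=cv2.triangulatePoints(P(cs["scene"]),P(cs["side"]),un(cs["scene"],A),un(cs["side"],B)).ravel();X=X[:3]/X[3]
    r=X-C;print(np.round(X),"bed",round(r@v),round(r@u))
# wrist camera pose relative to flange for reference
w=eyes.capture("wrist");o=-w["R"].T@w["t"];print("wrist cam at",np.round(o),np.round(w["R"][2],3))
st()
E
```

```text
[489. -78. 144.] bed -45 -79
[490. -78. 146.] bed -44 -79
[487. -82. 141.] bed -46 -82
wrist cam at [471.  -7. 285.] [-0.048 -0.271 -0.961]
t 3.65 pos [459.  -73.4 115.6] bed -75.4 -79.3 F [-0.3  0.  -0.2] grip 0.59
tool x,y,z cols
 [[-0.173  0.     0.985]
 [-0.985 -0.    -0.173]
 [ 0.    -1.     0.   ]]
turn to goal (tool) 1 [-0.     0.001  0.   ]
turn to goal (tool) -1 [ 0.   -3.14  0.  ]
```

Triangulated from two views, the fingertips sit at about z 141 mm. That's well above the reported TCP height of 115.6, so they passed over the block without touching it (force about 0). I'll back off behind the block and go lower in small steps, checking the tip height by camera and force.

```bash
python3 -m handwheel '[{"grip":50,"tx":20,"ty":0,"tz":0,"wx":0,"wy":0,"wz":0},{"grip":50,"tx":20,"ty":0,"tz":0,"wx":0,"wy":0,"wz":0},{"grip":50,"tx":20,"ty":0,"tz":0,"wx":0,"wy":0,"wz":0},{"grip":50,"tx":5,"ty":0,"tz":0,"wx":0,"wy":0,"wz":0},{"grip":50,"tx":0,"ty":0,"tz":0,"wx":0,"wy":0,"wz":0}]'
python3 - <<'E'
from rig import eyes; import cv2,numpy as np
from k import *
st()
for n,(x,y,w,h) in {"scene":(180,130,160,150),"side":(250,60,170,180)}.items():
    c=eyes.capture(n)
    cv2.imwrite(f'pics/z5{n}.png',cv2.resize(c['pixels'][y:y+h,x:x+w,::-1],None,fx=3,fy=3,interpolation=cv2.INTER_CUBIC))
E
```

```text
time_s: 4.07
eef_pos: [447.5, -138.2, 115.5]
ee_rot: [0.454, -0.454, 0.542, -0.542]
force: [0.2, 0.2, -0.9]
grip_width: 0.58
t 4.07 pos [ 447.5 -138.2  115.5] bed -75.4 -145.1 F [ 0.2  0.2 -0.9] grip 0.58
tool x,y,z cols
 [[-0.174 -0.     0.985]
 [-0.985  0.    -0.174]
 [-0.    -1.    -0.   ]]
turn to goal (tool) 1 [ 0.    -0.001 -0.   ]
turn to goal (tool) -1 [0.    3.141 0.   ]
```

View pics/z5scene.png

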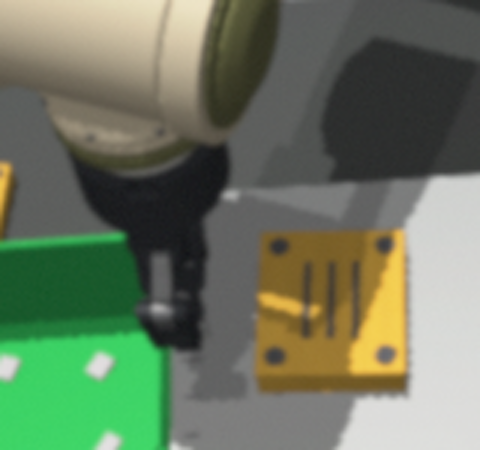

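View pics/z5side.png

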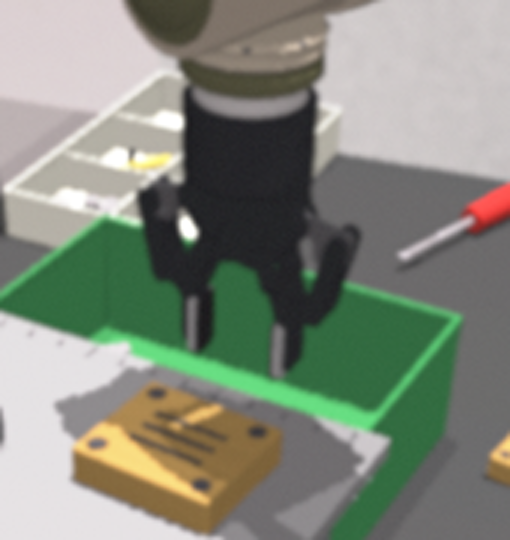

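```bash
python3 -m handwheel '[{"grip":50,"tx":-8,"ty":0,"tz":0,"wx":0,"wy":0,"wz":0},{"grip":50,"tx":0,"ty":4,"tz":0,"wx":0,"wy":0,"wz":0},{"grip":50,"tx":0,"ty":4,"tz":0,"wx":0,"wy":0,"wz":0},{"grip":50,"tx":0,"ty":3,"tz":0,"wx":0,"wy":0,"wz":0},{"grip":50,"tx":0,"ty":3,"tz":0,"wx":0,"wy":0,"wz":0},{"grip":50,"tx":0,"ty":0,"tz":0,"wx":0,"wy":0,"wz":0}]'
python3 - <<'E'
from rig import eyes; import cv2,numpy as np
for n,(x,y,w,h) in {"scene":(180,130,160,150),"side":(250,60,170,180)}.items():
    c=eyes.capture(n)
    cv2.imwrite(f'pics/z6{n}.png',cv2.resize(c['pixels'][y:y+h,x:x+w,::-1],None,fx=3,fy=3,interpolation=cv2.INTER_CUBIC))
E
```

```text
time_s: 4.67
eef_pos: [448.8, -129.0, 100.9]
ee_rot: [0.455, -0.455, 0.542, -0.541]
force: [-1.4, -0.6, -0.3]
grip_width: 0.583
```

View pics/z6side.png

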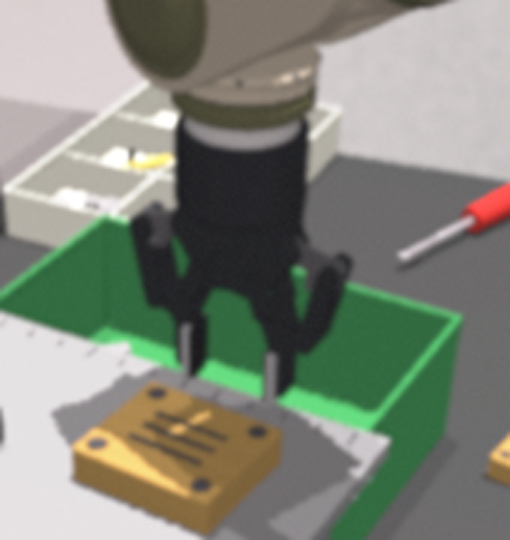

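View pics/z6scene.png

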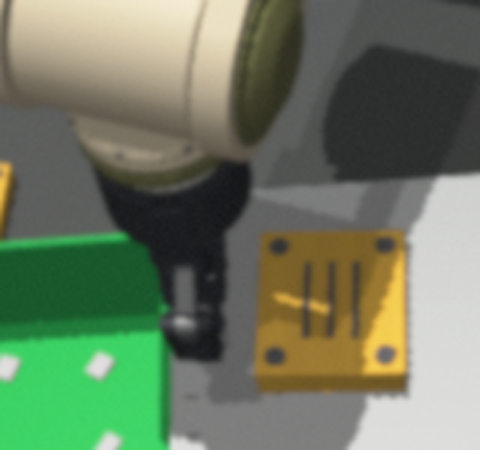

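```bash
cat > tri.py <<'E'
from rig import eyes; import cv2,numpy as np
from k import *
import pickle
d=pickle.load(open("c0.pkl","rb"))
def tri(A,B):
    f=lambda c,uv: cv2.undistortPoints(np.array([[uv]],float),c["mtx"],np.array(c["dist"])).reshape(2,1)
    P=lambda c:np.c_[c["R"],c["t"]]
    X=cv2.triangulatePoints(P(d["scene"]),P(d["side"]),f(d["scene"],A),f(d["side"],B)).ravel();X=X[:3]/X[3]
    r=X-C;return np.round(X),"bed",round(r@v),round(r@u)
E
python3 -c "
from tri import *
S=lambda p:np.array(p)/3+[180,130]
D=lambda p:np.array(p)/3+[250,60]
print(tri(S((212,360)),D((186,377))),tri(S((190,360)),D((200,378))))
print('check brass top corner',tri(S((259,232)),D((281,440))),tri(S((405,230)),D((210,490))),tri(S((255,375)),D((157,385))))
"
```

```text
(array([ 481., -133.,  128.]), 'bed', -43, -134) (array([ 475., -145.,  122.]), 'bed', -47, -147)
check brass top corner (array([405., -90., 128.]), 'bed', -126, -105) (array([427., -11., 140.]), 'bed', -118, -23) (array([ 495., -112.,  130.]), 'bed', -33, -111)
```

The tips now triangulate at about z 126, still 16 mm above the plate. I'll go down another 9 mm.

```bash
python3 -m handwheel '[{"grip":50,"tx":0,"ty":3,"tz":0,"wx":0,"wy":0,"wz":0},{"grip":50,"tx":0,"ty":3,"tz":0,"wx":0,"wy":0,"wz":0},{"grip":50,"tx":0,"ty":3,"tz":0,"wx":0,"wy":0,"wz":0},{"grip":50,"tx":0,"ty":0,"tz":0,"wx":0,"wy":0,"wz":0}]'
python3 -m handwheel '[{"grip":50,"tx":-4,"ty":0,"tz":0,"wx":0,"wy":0,"wz":0},{"grip":50,"tx":-4,"ty":0,"tz":0,"wx":0,"wy":0,"wz":0},{"grip":50,"tx":-4,"ty":0,"tz":0,"wx":0,"wy":0,"wz":0},{"grip":50,"tx":-4,"ty":0,"tz":0,"wx":0,"wy":0,"wz":0},{"grip":50,"tx":-4,"ty":0,"tz":0,"wx":0,"wy":0,"wz":0},{"grip":50,"tx":-4,"ty":0,"tz":0,"wx":0,"wy":0,"wz":0},{"grip":50,"tx":-4,"ty":0,"tz":0,"wx":0,"wy":0,"wz":0}]'
python3 - <<'E'
from rig import eyes; import cv2,numpy as np
for n,(x,y,w,h) in {"scene":(180,130,160,150),"side":(230,60,170,180)}.items():
    c=eyes.capture(n)
    cv2.imwrite(f'pics/z7{n}.png',cv2.resize(c['pixels'][y:y+h,x:x+w,::-1],None,fx=3,fy=3,interpolation=cv2.INTER_CUBIC))
E
```

```text
time_s: 5.1
eef_pos: [448.8, -129.2, 91.9]
ee_rot: [0.455, -0.455, 0.542, -0.541]
force: [0.4, -0.3, -0.1]
grip_width: 0.587
time_s: 5.68
eef_pos: [454.1, -101.7, 92.8]
ee_rot: [-0.455, 0.455, -0.541, 0.542]
force: [-0.5, -5.5, 0.1]
grip_width: 0.585
```

View pics/z7side.png

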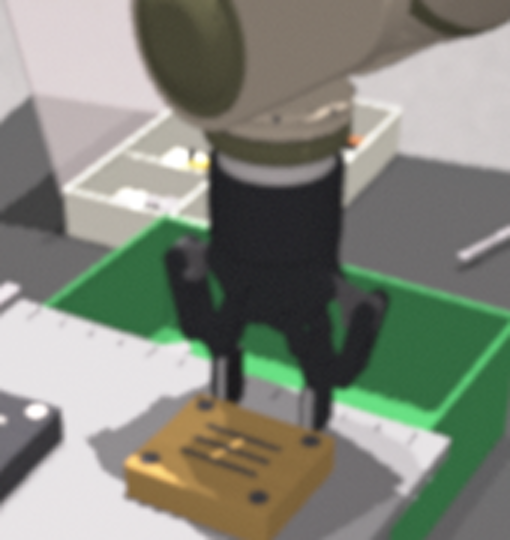

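View pics/z7scene.png

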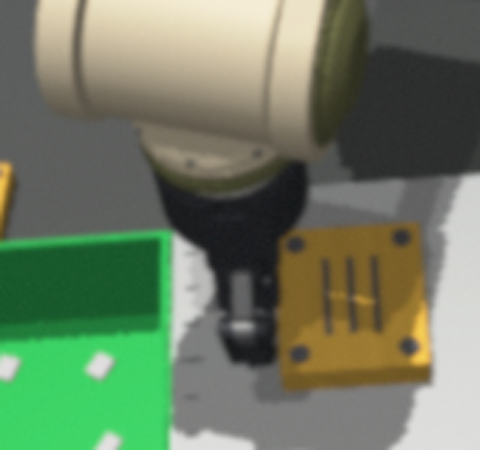

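The fingers now push the block: about 5.5 N of reaction, and the block has moved and squared up in the images. Continuing.

```bash
python3 -m handwheel '[{"grip":50,"tx":-8,"ty":0,"tz":0,"wx":0,"wy":0,"wz":0},{"grip":50,"tx":-8,"ty":0,"tz":0,"wx":0,"wy":0,"wz":0},{"grip":50,"tx":-8,"ty":0,"tz":0,"wx":0,"wy":0,"wz":0},{"grip":50,"tx":-8,"ty":0,"tz":0,"wx":0,"wy":0,"wz":0},{"grip":50,"tx":-8,"ty":0,"tz":0,"wx":0,"wy":0,"wz":0},{"grip":50,"tx":-8,"ty":0,"tz":0,"wx":0,"wy":0,"wz":0},{"grip":50,"tx":-8,"ty":0,"tz":0,"wx":0,"wy":0,"wz":0},{"grip":50,"tx":-8,"ty":0,"tz":0,"wx":0,"wy":0,"wz":0},{"grip":50,"tx":-8,"ty":0,"tz":0,"wx":0,"wy":0,"wz":0},{"grip":50,"tx":-8,"ty":0,"tz":0,"wx":0,"wy":0,"wz":0}]'
python3 -c "
from k import *
st()
from rig import eyes; import cv2
cv2.imwrite('pics/s8.png',eyes.capture('scene')['pixels'][:,:,::-1])"
```

```text
time_s: 6.62
eef_pos: [467.7, -22.9, 92.7]
ee_rot: [-0.455, 0.455, -0.541, 0.541]
force: [-0.7, -5.8, 2.2]
grip_width: 0.587
t 6.62 pos [467.7 -22.9  92.7] bed -75.6 -28.1 F [-0.7 -5.8  2.2] grip 0.59
tool x,y,z cols
 [[-0.172 -0.     0.985]
 [-0.985 -0.001 -0.172]
 [ 0.001 -1.    -0.   ]]
turn to goal (tool) 1 [0.    0.002 0.001]
turn to goal (tool) -1 [ 1.00e-03 -3.14e+00 -0.00e+00]
```

View pics/s8.png

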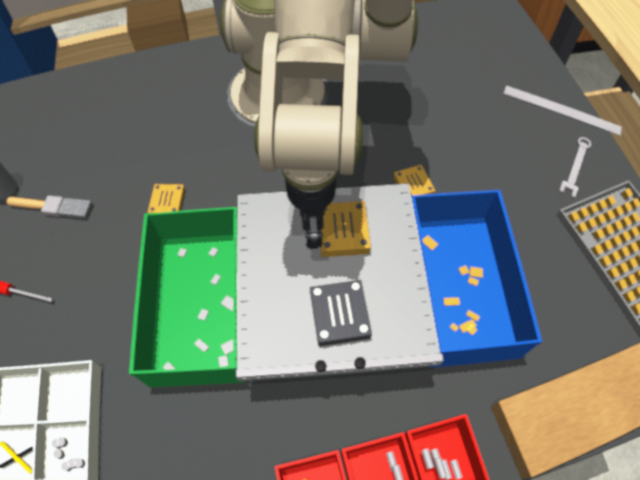

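The block slides straight, now at about (345,228). The steel block is untouched at (341,311). Continuing.

```bash
python3 -m handwheel '[{"grip":50,"tx":-9,"ty":0,"tz":0,"wx":0,"wy":0,"wz":0},{"grip":50,"tx":-9,"ty":0,"tz":0,"wx":0,"wy":0,"wz":0},{"grip":50,"tx":-9,"ty":0,"tz":0,"wx":0,"wy":0,"wz":0},{"grip":50,"tx":-9,"ty":0,"tz":0,"wx":0,"wy":0,"wz":0},{"grip":50,"tx":-9,"ty":0,"tz":0,"wx":0,"wy":0,"wz":0},{"grip":50,"tx":-9,"ty":0,"tz":0,"wx":0,"wy":0,"wz":0},{"grip":50,"tx":-9,"ty":0,"tz":0,"wx":0,"wy":0,"wz":0},{"grip":50,"tx":-9,"ty":0,"tz":0,"wx":0,"wy":0,"wz":0},{"grip":50,"tx":-9,"ty":0,"tz":0,"wx":0,"wy":0,"wz":0},{"grip":50,"tx":-9,"ty":0,"tz":0,"wx":0,"wy":0,"wz":0}]'
python3 -c "
from k import *
st()
from rig import eyes; import cv2
cv2.imwrite('pics/s9.png',eyes.capture('scene')['pixels'][:,:,::-1])"
```

```text
time_s: 7.5
eef_pos: [483.0, 65.6, 92.6]
ee_rot: [-0.455, 0.455, -0.541, 0.541]
force: [-1.3, -5.8, 1.0]
grip_width: 0.584
t 7.5 pos [483.   65.6  92.6] bed -75.8 61.7 F [-1.3 -5.8  1. ] grip 0.58
tool x,y,z cols
 [[-0.172 -0.001  0.985]
 [-0.985 -0.001 -0.172]
 [ 0.001 -1.    -0.001]]
turn to goal (tool) 1 [0.001 0.002 0.001]
turn to goal (tool) -1 [ 2.00e-03 -3.14e+00 -1.00e-03]
```

View pics/s9.png

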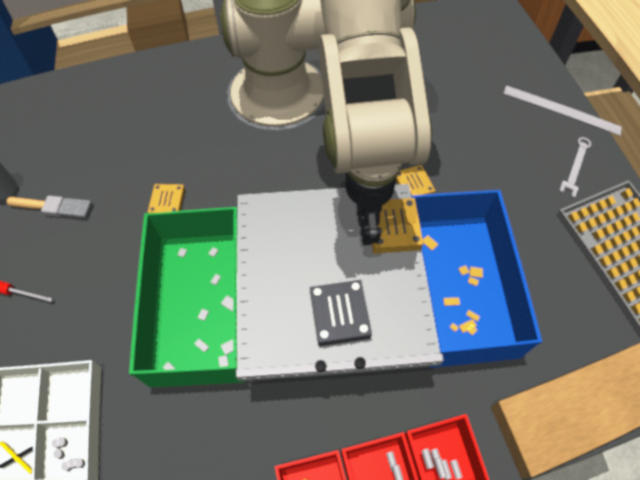

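```bash
python3 -m handwheel '[{"grip":50,"tx":-8,"ty":0,"tz":0,"wx":0,"wy":0,"wz":0},{"grip":50,"tx":-8,"ty":0,"tz":0,"wx":0,"wy":0,"wz":0},{"grip":50,"tx":-8,"ty":0,"tz":0,"wx":0,"wy":0,"wz":0},{"grip":50,"tx":-8,"ty":0,"tz":0,"wx":0,"wy":0,"wz":0},{"grip":50,"tx":-8,"ty":0,"tz":0,"wx":0,"wy":0,"wz":0},{"grip":50,"tx":-8,"ty":0,"tz":0,"wx":0,"wy":0,"wz":0},{"grip":50,"tx":-6,"ty":0,"tz":0,"wx":0,"wy":0,"wz":0}]'
python3 -c "
from k import *
st()
from rig import eyes; import cv2,numpy as np
a=eyes.capture('scene')['pixels'][130:380,230:550,::-1];b=eyes.capture('side')['pixels'][140:390,40:360,::-1]
cv2.imwrite('pics/s10.png',cv2.resize(np.hstack([a,b]),None,fx=1.25,fy=1.25))"
```

```text
time_s: 8.13
eef_pos: [492.6, 118.7, 92.9]
ee_rot: [-0.455, 0.455, -0.541, 0.542]
force: [-1.2, -5.2, 4.7]
grip_width: 0.584
t 8.13 pos [492.6 118.7  92.9] bed -75.6 115.7 F [-1.2 -5.2  4.7] grip 0.58
tool x,y,z cols
 [[-0.172 -0.     0.985]
 [-0.985 -0.001 -0.172]
 [ 0.001 -1.     0.   ]]
turn to goal (tool) 1 [-0.     0.002  0.001]
turn to goal (tool) -1 [ 1.00e-03 -3.14e+00  0.00e+00]
```

View pics/s10.png

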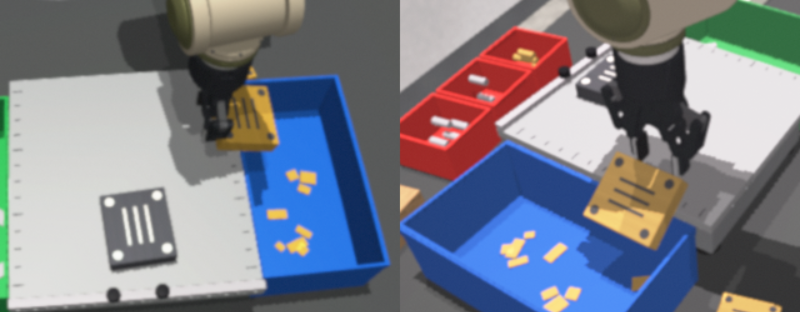

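The block is tipping over the plate end into the blue bin, with the fingers still behind it. I'll push on.

```bash
python3 -m handwheel '[{"grip":50,"tx":-7,"ty":0,"tz":0,"wx":0,"wy":0,"wz":0},{"grip":50,"tx":-7,"ty":0,"tz":0,"wx":0,"wy":0,"wz":0},{"grip":50,"tx":-7,"ty":0,"tz":0,"wx":0,"wy":0,"wz":0},{"grip":50,"tx":-7,"ty":0,"tz":0,"wx":0,"wy":0,"wz":0}]'
python3 -c "
from k import *
st()
from rig import eyes; import cv2,numpy as np
a=eyes.capture('scene')['pixels'][130:380,230:550,::-1];b=eyes.capture('side')['pixels'][140:390,40:360,::-1]
cv2.imwrite('pics/s11.png',cv2.resize(np.hstack([a,b]),None,fx=1.25,fy=1.25))"
```

```text
time_s: 8.57
eef_pos: [497.4, 147.3, 92.5]
ee_rot: [0.455, -0.455, 0.541, -0.541]
force: [0.9, -0.3, 0.8]
grip_width: 0.585
t 8.57 pos [497.4 147.3  92.5] bed -75.9 144.7 F [ 0.9 -0.3  0.8] grip 0.58
tool x,y,z cols
 [[-0.172 -0.     0.985]
 [-0.985  0.    -0.172]
 [-0.    -1.    -0.   ]]
turn to goal (tool) 1 [ 0.     0.001 -0.   ]
turn to goal (tool) -1 [-0.   -3.14 -0.  ]
```

View pics/s11.png

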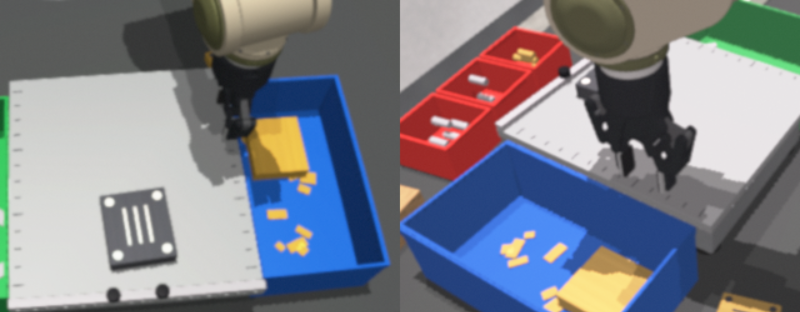

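The block has dropped into the blue bin. I'll lift the gripper clear and check.

```bash
python3 -m handwheel '[{"grip":50,"tx":10,"ty":0,"tz":0,"wx":0,"wy":0,"wz":0},{"grip":50,"tx":0,"ty":-25,"tz":0,"wx":0,"wy":0,"wz":0},{"grip":50,"tx":0,"ty":-25,"tz":0,"wx":0,"wy":0,"wz":0},{"grip":50,"tx":0,"ty":-25,"tz":0,"wx":0,"wy":0,"wz":0},{"grip":50,"tx":30,"ty":-25,"tz":0,"wx":0,"wy":0,"wz":0},{"grip":50,"tx":30,"ty":0,"tz":0,"wx":0,"wy":0,"wz":0},{"grip":50,"tx":30,"ty":0,"tz":0,"wx":0,"wy":0,"wz":0},{"grip":50,"tx":0,"ty":0,"tz":0,"wx":0,"wy":0,"wz":0},{"grip":50,"tx":0,"ty":0,"tz":0,"wx":0,"wy":0,"wz":0},{"grip":50,"tx":0,"ty":0,"tz":0,"wx":0,"wy":0,"wz":0}]'
python3 - <<'E'
from k import *
from h import *
from rig import eyes; import cv2,numpy as np,pickle
c=eyes.capture('scene');s=eyes.capture('side');p=c['pixels']
a=p[130:380,230:550,::-1];b=s['pixels'][140:390,40:360,::-1]
cv2.imwrite('pics/s12.png',cv2.resize(np.hstack([a,b]),None,fx=1.25,fy=1.25))
ct=big(masks(p)["brass"],(425,200,485,290));m=ct.reshape(-1,2).mean(0)
r=ray(c,[m],25)[0]-C-249*u;print("brass px",m,"in bin",round(r@v),round(r@u))
d=pickle.load(open("c0.pkl","rb"))["scene"]["pixels"]
print("steel area diff",cv2.absdiff(d,p)[275:350,305:375].max(2).mean())
E
```

```text
time_s: 9.5
eef_pos: [480.0, 47.8, 192.5]
ee_rot: [0.455, -0.455, 0.542, -0.541]
force: [-0.3, 0.4, -0.0]
grip_width: 0.585
brass px [454.22772277 252.95544554] in bin -62 -6
steel area diff 6.975047619047619
```

View pics/s12.png

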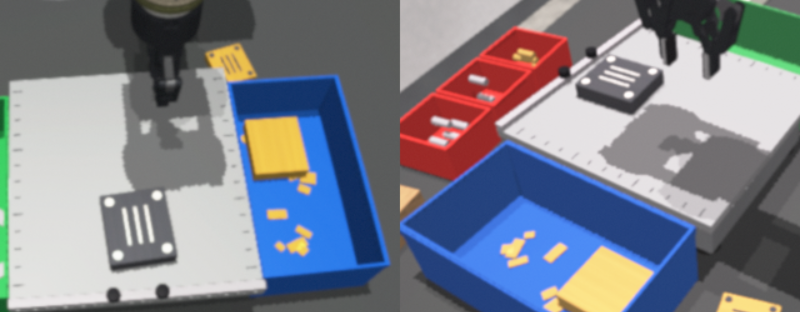

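The block lies upside down on the bin floor, at about (-62, -6) mm in the bin frame. The steel block's image hasn't changed position, and the gripper is clear in the air.

```bash
python3 -c "
from rig import ctrl
print(ctrl.finish_job())"
```

```text
the job is handed in; nothing more can be done
None
```

I slid the brass block along its lane with the half-open fingers and tipped it over the bed's +y end into the blue bin, then handed the job in. The last robot clock reading was about 9.5 s of the 35 s allowed.

**Last checks:**
- **Brass block:** it lies flat and upside down on the bin floor, at about (-62, -6) mm in the bin frame. That puts its underside at roughly 29 mm, taking the floor to be as thick as the walls (limit 75 mm).
- **Steel block:** it looks unmoved, with no visible shift in the scene view, though I didn't re-measure its pose.
- **Gripper and force:** the gripper is up and clear. The push readings were about 6–7 N, and the wrist force was about 0 at the end.

**What disagreed:** the first push passed over the block without touching it. The reported TCP height was 115 mm, but the two cameras put the fingertips at about 140 mm. The part-open fingers standing farther back explains only part of that gap, and I did not find the rest. I backed off, went lower using the camera height and pushed again.

Two move calls were also refused early on because their rows lacked some keys. Neither moved the arm.

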